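# Reverse a stripped damper's parts onto the assembly rack

## Task

The four damper parts stand on the wooden strip-down rack in the order they came off; for rebuilding, move them to the aluminium assembly rack in the reverse order, so that the left-most part goes over the right-most post, the next one over the next post, and so on (left and right as seen from the robot). Lower each one gently over its post, without dropping it, until it stands flat on the rack, and leave all four there, released and still.

Things in the scene. Friction and masses are not known exactly. Their poses are not given: they have to be found in the camera images.
- head_center (a point): centre (half-way up) of the black seal head, steel flecks round the top: a loose upright hollow cylinder, outer diameter 46 mm, bore 30 mm right through, 50 mm tall, 160 g give or take a third; plain parallel sides, z up. At the start it stands on the puck of its own colour, round that puck's post.
- piston_center (a point): centre (half-way up) of the gold piston: a loose upright hollow cylinder, outer diameter 44 mm, bore 30 mm right through, 50 mm tall, 220 g give or take a third; plain parallel sides, z up. At the start it stands on the puck of its own colour, round that puck's post.
- collar_center (a point): centre (half-way up) of the red lock collar, dark slots round the top: a loose upright hollow cylinder, outer diameter 48 mm, bore 30 mm right through, 50 mm tall, 150 g give or take a third; plain parallel sides, z up. At the start it stands on the puck of its own colour, round that puck's post.
- sleeve_center (a point): centre (half-way up) of the blue spacer sleeve: a loose upright hollow cylinder, outer diameter 42 mm, bore 30 mm right through, 50 mm tall, 120 g give or take a third; plain parallel sides, z up. At the start it stands on the puck of its own colour, round that puck's post.
- puck_head: black puck fixed on the strip-down rack, where the black part stands at the start: disc of diameter 64 mm, 4 mm thick, with a fixed steel post 14 mm in diameter rising 24 mm above the disc's top. Origin: centre of its underside. It never moves; which puck is at which place of the row changes from start to start.
- puck_piston: yellow puck fixed on the strip-down rack, where the gold part stands at the start: disc of diameter 64 mm, 4 mm thick, with a fixed steel post 14 mm in diameter rising 24 mm above the disc's top. Origin: centre of its underside. It never moves; which puck is at which place of the row changes from start to start.
- puck_collar: red puck fixed on the strip-down rack, where the red part stands at the start: disc of diameter 64 mm, 4 mm thick, with a fixed steel post 14 mm in diameter rising 24 mm above the disc's top. Origin: centre of its underside. It never moves; which puck is at which place of the row changes from start to start.
- puck_sleeve: blue puck fixed on the strip-down rack, where the blue part stands at the start: disc of diameter 64 mm, 4 mm thick, with a fixed steel post 14 mm in diameter rising 24 mm above the disc's top. Origin: centre of its underside. It never moves; which puck is at which place of the row changes from start to start.
- strip_rack: strip-down rack: fixed light wooden board 70 x 330 mm, 8 mm thick. Origin: centre of its underside; its y axis runs along the row and points to the robot's left (turned at most 11 degrees), z up. It carries the four pucks in a row at y = +120, +40, -40 and -120 mm, x = 0.
- build_rack: assembly rack: fixed aluminium bar 70 x 330 mm, 12 mm thick, empty at the start; four fixed steel posts, diameter 14 mm, rise 24 mm above its top at y = +120, +40, -40, -120 mm, x = 0. Origin: centre of its underside; y along the row to the robot's left (turned at most 11 degrees), z up. A seated part's centre is 37 mm above the underside. Either rack may be the nearer one; they lie 150 to 210 mm apart.
There are look-alikes about, which are no part of the job. There is more than one size of the part that bears collar_center; the job needs the middle-sized. Leave any green or pink look-alike of the part that bears head_center alone.

How it is judged (in metres and radians):
At the end, for the whole second after the job is handed in: Each part stands on the assembly rack round the post mirroring its start place in the row (y on the strip-down rack becomes -y): within 12 mm of the post along and across the rack, height within 5 mm of seated, tilt under 0.1 rad, slower than 0.02 m/s (((y of puck_head in the frame of strip_rack between 0.1 and 0.14 m and y of head_center in the frame of build_rack between -0.132 and -0.108 m) or (y of puck_head in the frame of strip_rack between 0.02 and 0.06 m and y of head_center in the frame of build_rack between -0.052 and -0.028 m) or (y of puck_head in the frame of strip_rack between -0.06 and -0.02 m and y of head_center in the frame of build_rack between 0.028 and 0.052 m) or (y of puck_head in the frame of strip_rack between -0.14 and -0.1 m and y of head_center in the frame of build_rack between 0.108 and 0.132 m)) and x of head_center in the frame of build_rack between -0.012 and 0.012 m and z of head_center in the frame of build_rack between 0.032 and 0.042 m and angle between each of head_center, piston_center, collar_center, sleeve_center's own z axis and vertical below 0.1 rad and linear speed of each of head, piston, collar, sleeve below 0.02 m/s and ((y of puck_piston in the frame of strip_rack between 0.1 and 0.14 m and y of piston_center in the frame of build_rack between -0.132 and -0.108 m) or (y of puck_piston in the frame of strip_rack between 0.02 and 0.06 m and y of piston_center in the frame of build_rack between -0.052 and -0.028 m) or (y of puck_piston in the frame of strip_rack between -0.06 and -0.02 m and y of piston_center in the frame of build_rack between 0.028 and 0.052 m) or (y of puck_piston in the frame of strip_rack between -0.14 and -0.1 m and y of piston_center in the frame of build_rack between 0.108 and 0.132 m)) and x of piston_center in the frame of build_rack between -0.012 and 0.012 m and z of piston_center in the frame of build_rack between 0.032 and 0.042 m and ((y of puck_collar in the frame of strip_rack between 0.1 and 0.14 m and y of collar_center in the frame of build_rack between -0.132 and -0.108 m) or (y of puck_collar in the frame of strip_rack between 0.02 and 0.06 m and y of collar_center in the frame of build_rack between -0.052 and -0.028 m) or (y of puck_collar in the frame of strip_rack between -0.06 and -0.02 m and y of collar_center in the frame of build_rack between 0.028 and 0.052 m) or (y of puck_collar in the frame of strip_rack between -0.14 and -0.1 m and y of collar_center in the frame of build_rack between 0.108 and 0.132 m)) and x of collar_center in the frame of build_rack between -0.012 and 0.012 m and z of collar_center in the frame of build_rack between 0.032 and 0.042 m and ((y of puck_sleeve in the frame of strip_rack between 0.1 and 0.14 m and y of sleeve_center in the frame of build_rack between -0.132 and -0.108 m) or (y of puck_sleeve in the frame of strip_rack between 0.02 and 0.06 m and y of sleeve_center in the frame of build_rack between -0.052 and -0.028 m) or (y of puck_sleeve in the frame of strip_rack between -0.06 and -0.02 m and y of sleeve_center in the frame of build_rack between 0.028 and 0.052 m) or (y of puck_sleeve in the frame of strip_rack between -0.14 and -0.1 m and y of sleeve_center in the frame of build_rack between 0.108 and 0.132 m)) and x of sleeve_center in the frame of build_rack between -0.012 and 0.012 m and z of sleeve_center in the frame of build_rack between 0.032 and 0.042 m); the robot touches nothing.
It fails at once if the black part is dropped or slammed onto the assembly rack (faster than 0.6 m/s close above it) (x of head_center in the frame of build_rack between -0.04 and 0.04 m and y of head_center in the frame of build_rack between -0.17 and 0.17 m and z of head_center in the frame of build_rack below 0.055 m and linear speed of head above 0.6 m/s).
It fails at once if the gold part is dropped or slammed onto the assembly rack (faster than 0.6 m/s close above it) (x of piston_center in the frame of build_rack between -0.04 and 0.04 m and y of piston_center in the frame of build_rack between -0.17 and 0.17 m and z of piston_center in the frame of build_rack below 0.055 m and linear speed of piston above 0.6 m/s).
It fails at once if the red part is dropped or slammed onto the assembly rack (faster than 0.6 m/s close above it) (x of collar_center in the frame of build_rack between -0.04 and 0.04 m and y of collar_center in the frame of build_rack between -0.17 and 0.17 m and z of collar_center in the frame of build_rack below 0.055 m and linear speed of collar above 0.6 m/s).
It fails at once if the blue part is dropped or slammed onto the assembly rack (faster than 0.6 m/s close above it) (x of sleeve_center in the frame of build_rack between -0.04 and 0.04 m and y of sleeve_center in the frame of build_rack between -0.17 and 0.17 m and z of sleeve_center in the frame of build_rack below 0.055 m and linear speed of sleeve above 0.6 m/s).
It also fails if it takes over 88 s, if anything falls off the work surface, if the arm or the gripper's body presses on something with over 40 N, if the wrist force passes 120 N, or if a joint passes its speed limit or range.

## Robot

A 6-joint arm with a two-finger parallel gripper is mounted at the origin on the work surface. World frame = base frame: x ahead of the robot, y to its left, z up, the work surface at z = 0. Lengths are in mm, angles in rad, forces in N, time in s.
With the tool pointing down it reaches from about 425 to 950 mm from the base axis. Payload 14.7 kg.
Tool frame: the origin (TCP) lies at the centre of the arm's flange, where the gripper is bolted on; the fingertips stand 173 mm ahead of it and the grasp point (between the pads) lies 155 mm ahead of it; z points along the fingers, x is the direction in which the jaws open and shut, and the axes are right-handed (so a half turn about z gives the same grasp; the last joint's range is limited). The gripper opens to 85 mm and grips with 20 to 120 N. Pads are 22 mm wide; open, the fingers measure 114 mm over their backs; the gripper's body (76 mm by 85 mm) begins 54 mm behind the grasp point. The pads swing forward as they close: fully open they stand 13 mm farther back than shut.
Start: joints at [-1.379, 0.48, 1.596, -0, 1.065, -0.047], TCP at [153.766, -631.546, 404.697] pointing down, gripper open.
Joint ranges: [-2.75, 2.75], [-0.82, 2.05], [0.23, 2.67], [-1.56, 4.7], [0.09, 2.69], [-2.92, 2.92]. Speed limits (rad/s): [1.89, 1.89, 2.39, 3.01, 3.01, 3.01].

## Interface

Orientations are given as a rotation vector (axis times angle).
In Python, from rig import * gives the robot as it stands.
- The arm moves only by the tool apply_moves, never from a script. Its argument "motion" is text: rows parted by semicolons, each of 7 numbers parted by spaces: the turn, a rotation vector about the world's x, y, z in rad, then the shift along the world's x, y, z in mm, then the closure, from 0 (fully open) to 1 (shut). In form: ax ay az dx dy dz fingers; .... A call has 1 to 8 rows; each row shifts and turns the commanded pose from where the row before left it; what a row does not reach is not made up. A row lasts 1/8 s, in which the tool goes at most 62.5 mm and 10.7 degrees, less where a joint would pass 70% of its speed; a pose out of reach is approached as far as the arm can. A call with a gripper value outside its range is refused whole. The fingers move at their own pace and stop on an object; "newtons" is the grip in N (left out, the last holds). Time passes only in rows, so rows that do not move let the fingers close. It gives the time, the measured TCP pose, the force and the opening at its end, in the units of the state.
- observe(): the state, without advancing time (a new reading comes with each control period).
- grab_frame(name): name is "scene" or "top" or "wrist"; returns the picture (420x560x3 uint8, red, green, blue); there is no depth.
- camera_model(name): a dict with "K" (3x3 intrinsics, pixels), "view" (4x4, takes a point from world to camera coordinates); the wrist camera has in their place "T_tool_cam" (4x4, takes a point from camera to tool coordinates, whose origin is the TCP and whose axes are the tool frame's). Camera axes: x right, y up, looking along -z (the intrinsics and any distortion apply to the point x, -y, -z); pixel columns grow to the right and rows downward; lengths in mm; the calibration is good to about 2 mm. A picture is of the moment at which its call begins: read the wrist's pose just before it. camera_model takes no time and is no camera call.
- close_job(): hands the job in, once; it reports no verdict.
Trained networks look in the newest picture that a camera, given by its name, has taken for a name from the list of things; names that differ only in an ending like _2 or _b are one class to them, and where a whole thing is asked for, a point or a joint stands for the part that bears it (a point fixed in the world has none). Each returns a list of dicts, best first, with "conf" (0 to 1); they miss things now and then, are a little off and sometimes report something else, mostly with a low value. They report only what shows in the picture. A call takes as long as a camera call. They do not tell look-alikes from the thing itself.
- spot_in(camera, query): "bbox" ([left, top, right, bottom] in pixels, round what is visible of it).
- silhouettes(camera, query): "region" (420x560 bool, what is visible of it) and "bbox" ([left, top, right, bottom] in pixels, round what is visible of it).
The state is a dict: "t": time; "joint_pos": joint angles; "qd": joint speeds; "joint_efforts": joint torques, N m; "position": TCP position; "orientation": TCP orientation; "contact_force": force on the tool from outside, world axes, zero at the start; "torque": the same for the moment, N m; "finger_gap": finger opening in mm.
Only numpy, scipy, OpenCV 4.12 (cv2) and the standard library are available. Lean on these libraries where they do the work, as an engineer would, in place of code of your own. Each camera call takes 0.05 s, during which the arm holds its last target.

## Working session

There is one attempt and no reset: what is moved stays moved. The work goes in short steps, Python scripts to look and compute and a tool call to move; the robot and the scene stay as the last step left them, time stands still between calls to the robot, and variables do not carry over. Pictures are saved under pics/ and viewed, and the job is handed in when it is done.

Besides the shell and the picture viewer there is one more tool, called after "Emit:" by a JSON object that holds its "method" and its "body", one argument or row to a line. apply_moves: Moves the arm, as the interface text tells. Its arguments: {"type":"object","properties":{"motion":{"type":"string"},"newtons":{"type":"number"}},"required":["motion"]}

```bash
mkdir -p pics; ls; python3 - <<'E'
from rig import *
import cv2
print(observe())
for n in ("scene","top","wrist"):
    im=grab_frame(n); cv2.imwrite(f"pics/{n}0.png",im[:,:,::-1])
    print(n,camera_model(n))
E
```

```text
pics
{'t': 0.0, 'joint_pos': array([-1.37857548e+00,  4.80825446e-01,  1.59688261e+00,  1.89688893e-05,
        1.06511839e+00, -4.65971842e-02]), 'qd': array([ 0.0004793 ,  0.00127726, -0.0015917 ,  0.00066562, -0.00024956,
       -0.00085083]), 'joint_efforts': array([-2.00310111e-03, -9.50655556e+01, -4.30182338e+01, -3.38410828e-04,
        1.22781174e-02,  2.20623690e-06]), 'position': array([ 153.7452232 , -631.33768714,  404.0731604 ]), 'orientation': array([-2.46959994e+00,  1.94049786e+00,  1.44904661e-03]), 'contact_force': array([-0.01811198, -0.5267695 , -0.60360248]), 'torque': array([ 0.05903433, -0.02147374,  0.02845744]), 'finger_gap': 85.00646066625306}
scene {'K': array([[392.24792028,   0.        , 276.61931621],
       [  0.        , 392.24792028, 204.50215135],
       [  0.        ,   0.        ,   1.        ]]), 'view': array([[-4.20537306e-01,  9.07237060e-01,  8.32410387e-03,
         2.13291699e+02],
       [-7.81992782e-01, -3.67103676e-01,  5.03708427e-01,
         3.62342944e+02],
       [ 4.60038762e-01,  2.05318796e-01,  8.63833624e-01,
        -1.002075
[... 433 characters left out ...]
+02],
       [-1.10363960e-01,  1.24205468e-02,  9.93813628e-01,
        -9.79190176e+02],
       [ 0.00000000e+00,  0.00000000e+00,  0.00000000e+00,
         1.00000000e+00]])}
wrist {'K': array([[377.3334502 ,   0.        , 280.71542457],
       [  0.        , 377.3334502 , 201.39965897],
       [  0.        ,   0.        ,   1.        ]]), 'T_tool_cam': array([[ 9.99999670e-01, -8.02629376e-04, -1.24499552e-04,
         7.15924552e-01],
       [-8.03617000e-04, -9.55445537e-01, -2.95166360e-01,
        -7.50231707e+01],
       [ 1.17956650e-04,  2.95166363e-01, -9.55445867e-01,
         3.09194697e+01],
       [ 0.00000000e+00,  0.00000000e+00,  0.00000000e+00,
         1.00000000e+00]])}
```

View pics/top0.png

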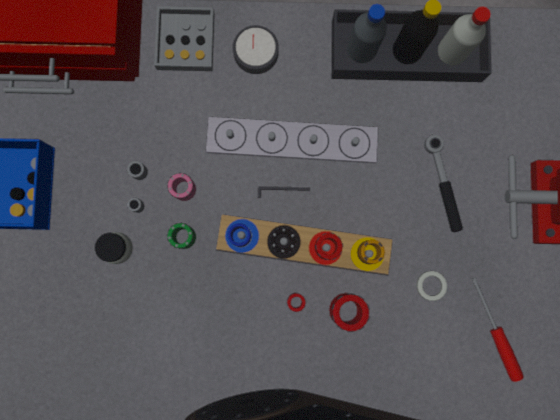

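View pics/scene0.png

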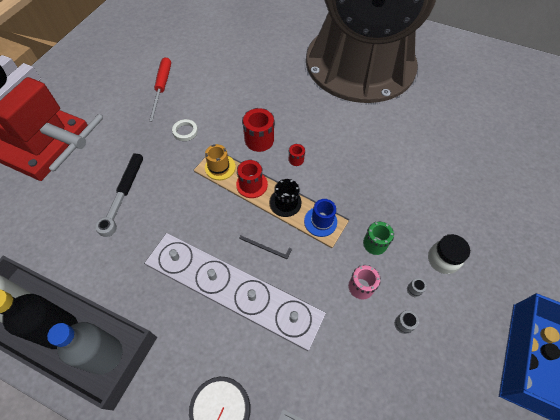

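The top view shows the strip rack, left to right: blue (241,236), black (284,241), red (326,247) and gold (369,253). The build rack is farther out, with posts at about (230,134), (272,137), (313,139) and (355,143). 

Look-alikes:
- **Red:** a small one at (297,302) and a large one at (350,312). The middle-sized one is on the red puck.
- **Black seal head:** a green one at (181,236) and a pink one at (181,186). There is also a black-lidded jar at (112,248).

Next I'll measure and check a close crop.

```bash
cat > h.py <<'E'
from rig import *
import cv2, numpy as np
def ray(cam,uv,z):
    m=camera_model(cam); K=m["K"]; V=m["view"]
    d=np.linalg.inv(K)@np.array([uv[0],uv[1],1.]); d=np.array([d[0],-d[1],-d[2]])
    R=V[:3,:3]; c=-R.T@V[:3,3]; d=R.T@d
    return c+d*(z-c[2])/d[2]
def proj(cam,p):
    m=camera_model(cam); q=m["view"][:3,:3]@p+m["view"][:3,3]
    k=m["K"]@np.array([q[0],-q[1],-q[2]]); return k[:2]/k[2]
E
python3 - <<'E'
from h import *
im=grab_frame("top")
c=cv2.resize(im[105:345,160:440],None,fx=2.8,fy=2.5,interpolation=cv2.INTER_CUBIC)
cv2.imwrite("pics/crop1.png",c[:,:,::-1])
for q in ["puck_head","puck_piston","puck_collar","puck_sleeve","strip_rack","build_rack","head_center","piston_center","collar_center","sleeve_center"]:
    for r in silhouettes("top",q)[:4]:
        print(q,round(r["conf"],2),np.round(r["bbox"],1), end=" ")
        rg=r["region"].astype(np.uint8); cs=max(cv2.findContours(rg,0,2)[0],key=len)
        z={"p":62,"s":8,"b":12}[q[0]] if "rack" in q else (12 if "puck" in q else 62)
        b=r["bbox"]
        if "rack" in q:
            rr=cv2.minAreaRect(cs); print([np.round(ray("top",p,z)[:2],1).tolist() for p in cv2.boxPoints(rr)],np.round(ray("top",rr[0],z),1))
        else:
            e,_=cv2.minEnclosingCircle(cs); print(np.round(e,1),np.round(ray("top",e,z)[:2],1))
E
```

```text
puck_head 0.9 [267.2 228.  297.1 258.5] [283.  241.5] [464.9  -0.7]
puck_piston 0.96 [350.7 236.8 381.  271.8] [366.3 252.9] [ 446.4 -158.7]
puck_collar 0.97 [307.5 228.6 336.9 265.3] [324.8 246.8] [456.6 -80.1]
puck_sleeve 0.66 [223.6 217.5 260.5 250.9] [241.2 235.1] [475.5  78.6]
strip_rack 0.73 [212.1 210.9 390.9 276.7] [[446.0, 127.4], [517.3, 119.4], [476.1, -209.6], [405.1, -199.0]] [461.  -40.5   8. ]
build_rack 0.67 [205.4 116.4 379.4 163.2] [[630.5, 151.7], [704.6, 150.5], [694.6, -180.2], [620.4, -176.4]] [662.4 -13.4  12. ]
build_rack 0.39 [270.5 227.9 297.5 254.6] [[490.1, 24.4], [491.0, -23.0], [443.7, -23.8], [442.8, 23.4]] [4.668e+02 2.000e-01 1.200e+01]
head_center 0.94 [165.  221.5 193.7 247.1] [180.6 235.8] [469.1 184. ]
head_center 0.85 [269.5 228.5 295.7 255.5] [282.  240.3] [464.5   1.8]
head_center 0.58 [167.4 172.1 196.5 199.1] [181.5 186. ] [559.4 186. ]
piston_center 0.56 [355.8 240.4 385.6 264.4] [370. 251.] [ 448.3 -156.8]
collar_center 0.72 [328.  291.6 371.3 330.2] [348.3 311.7] [ 340.1 -118.2]
collar_center 0.67 [313.8 232.9 343.5 260.6] [327.8 245.8] [456.3 -80.7]
collar_center 0.65 [286.5 295.2 305.1 312.4] [295.2 301.6] [356.2 -23.6]
collar_center 0.52 [269.3 226.6 298.5 260.5] [282.6 241.4] [462.5   0.8]
sleeve_center 0.81 [226.  225.3 251.3 246.3] [238.1 235.2] [472.2  80.9]
sleeve_center 0.21 [212.9 216.2 390.4 273.3] [249.9 238.3] [467.   59.6]
```

View pics/crop1.png

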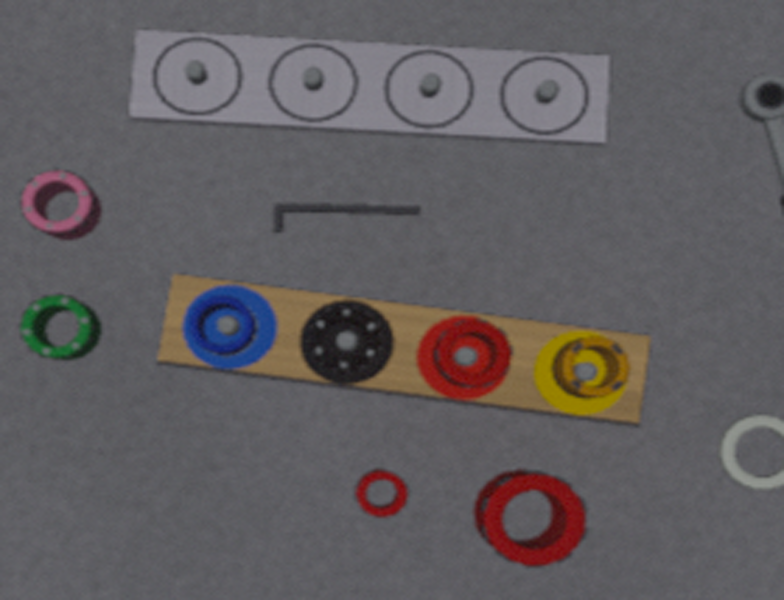

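```bash
python3 - <<'E'
from h import *
f=lambda x,y:(160+(x+.5)/2.8-.5,105+(y+.5)/2.5-.5)
rings=np.array([ray("top",f(*p),12)[:2] for p in [(198,76),(314,82),(429,89),(545,95)]])
tips=np.array([ray("top",f(*p),36)[:2] for p in [(195.5,69),(312.5,75.5),(430,81.5),(549,88)]])
print(rings.round(1),tips.round(1))
ys=np.array([120,40,-40,-120])
for P in (rings,tips):
    s=(P*ys[:,None]).sum(0)/(ys**2).sum(); print("c",P.mean(0),"yaxis",s, np.degrees(np.arctan2(-s[0],s[1])))
pk=np.array([ray("top",f(*p),12)[:2] for p in [(228.5,326),(347,341),(464.5,357),(581.5,371)]])
s=(pk*ys[:,None]).sum(0)/(ys**2).sum(); print("pucks",pk.round(1),pk.mean(0),s,np.degrees(np.arctan2(-s[0],s[1])))
tops=[ray("top",f(*p),62)[:2].round(1) for p in [(224,325),(347,341),(466,352),(591,366)]]
print("tops",tops)
im=grab_frame("scene"); im=im.copy()
for i,y in enumerate(ys):
    c=rings[i]
    for z in (12,36):
        u=proj("scene",np.array([*c,z])); cv2.circle(im,tuple(int(v) for v in u),2,(0,255,0),1)
    u=proj("scene",np.array([*tops[i],62])); cv2.circle(im,tuple(int(v) for v in u),2,(0,255,255),1)
c=cv2.resize(im[120:360,130:370],None,fx=2.5,fy=2.5); cv2.imwrite("pics/sc1.png",c[:,:,::-1])
c=cv2.resize(grab_frame("top")[210:275,215:395],None,fx=4.4,fy=4.4,interpolation=2); cv2.imwrite("pics/crop2.png",c[:,:,::-1])
from scipy.spatial.transform import Rotation as R
print(R.from_rotvec(observe()["orientation"]).as_matrix().round(3))
E
```

```text
[[ 668.2  104.5]
 [ 665.3   24.5]
 [ 661.5  -54.9]
 [ 658.6 -135.1]] [[ 667.6  104.3]
 [ 664.3   25.4]
 [ 661.4  -53.9]
 [ 658.2 -134.3]]
c [663.40565788 -15.24959472] yaxis [0.04105188 0.99813265] -2.355172211952881
c [662.88525081 -14.61828826] yaxis [0.03869217 0.99372412] -2.229772377121795
pucks [[ 475.5   78.4]
 [ 465.7   -1.9]
 [ 455.2  -81.4]
 [ 446.1 -160.6]] [460.65230216 -41.39386061] [0.12351814 0.99564793] -7.071870782161301
tops [array([473.1,  78.2]), array([463.1,  -1. ]), array([456.7, -77.6]), array([ 448.2, -158.1])]
[[ 0.236 -0.972  0.   ]
 [-0.972 -0.236 -0.   ]
 [ 0.    -0.    -1.   ]]
```

View pics/sc1.png

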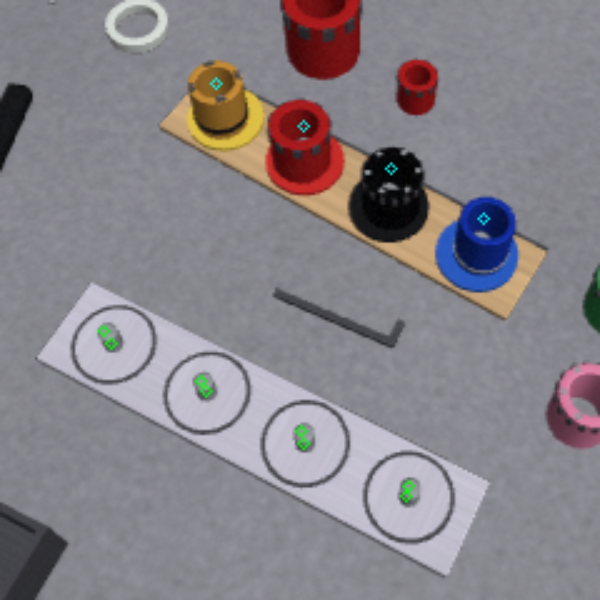

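View pics/crop2.png

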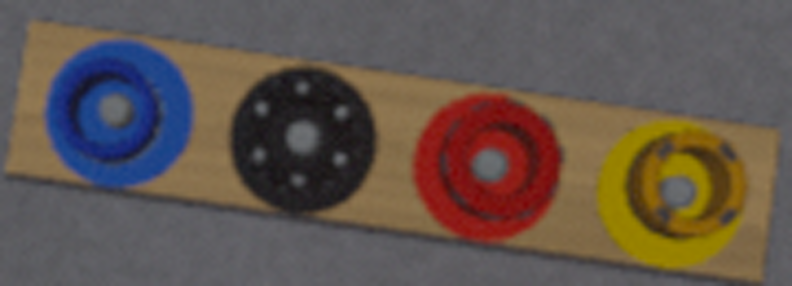

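The crops confirm the red part on the red puck is the middle-sized slotted one. The black part on the black puck has steel flecks. The order, left to right, is blue, black, red, gold. I'll refine the part positions now.

```bash
python3 - <<'E'
from h import *
for n,p in dict(blue=(240.5,235.7),black=(282.8,240.8),red=(328.5,246.7),gold=(371,251.4)).items():
    print(n,ray("top",p,62)[:2].round(1))
o=observe();print(o["t"],o["position"])
E
```

```text
blue [471.3  76.6]
black [4.636e+02 4.000e-01]
red [454.6 -82. ]
gold [ 447.6 -158.6]
0.8 [ 153.74404092 -631.5373167   404.72688627]
```

Emit:
{"method": "apply_moves", "body": {
  "motion": "0 0 0.1555 40 55 -10 0; 0 0 0.1555 40 55 -10 0; 0 0 0.1555 40 55 -10 0; 0 0 0.1555 40 55 -10 0; 0 0 0.1555 40 55 -10 0; 0 0 0.1555 35 55 -10 0; 0 0 0.1555 35 55 -10 0; 0 0 0.1555 30 55 -10 0",
  "newtons": 40
}}

```text
t: 1.8
position: [432.6, -221.5, 330.4]
orientation: [3.138, -0.13, 0.002]
contact_force: [1.5, -1.4, -1.2]
finger_gap: 85.3
```

Emit:
{"method": "apply_moves", "body": {
  "motion": "0 0 0 0 0 0 0; 0 0 0 0 0 0 0"
}}

```text
t: 2.05
position: [431.7, -223.0, 330.6]
orientation: [3.138, -0.138, 0.0]
contact_force: [0.2, -0.4, 0.8]
finger_gap: 85.4
```

```bash
python3 - <<'E'
from h import *
o=observe();print(o["t"],o["position"],o["contact_force"])
im=grab_frame("wrist");cv2.imwrite("pics/w1.png",im[:,:,::-1])
E
```

```text
2.05 [ 431.6807383  -223.04344129  330.57168572] [ 0.20507352 -0.37633505  0.78959277]
```

View pics/w1.png

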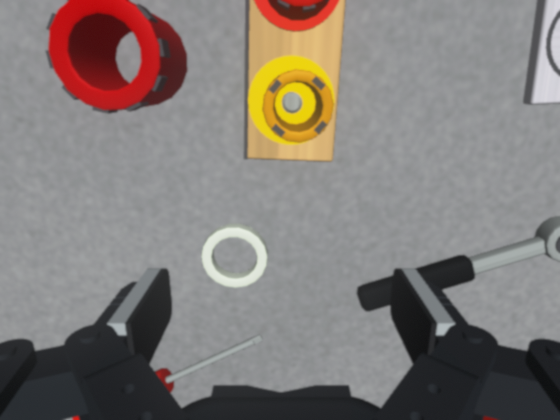

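The wrist view shows the gold part at about (298,105) round its post, with the large red look-alike at (112,50). I'll cross-check the gold position from the wrist camera.

```bash
cat >> h.py <<'E'
from scipy.spatial.transform import Rotation as Ro
def wray(uv,z,o=None):
    o=o or observe(); m=camera_model("wrist"); R=Ro.from_rotvec(o["orientation"]).as_matrix()
    T=np.eye(4);T[:3,:3]=R;T[:3,3]=o["position"];T=T@m["T_tool_cam"]
    d=np.linalg.inv(m["K"])@np.array([uv[0],uv[1],1.]);d=T[:3,:3]@np.array([d[0],-d[1],-d[2]])
    c=T[:3,3];return c+d*(z-c[2])/d[2]
E
python3 - <<'E'
from h import *
print(wray((298,105.5),62).round(1), "puck",wray((293,100),12).round(1))
E
```

```text
[ 447.5 -162.5   62. ] puck [ 446.1 -161.    12. ]
```

Emit:
{"method": "apply_moves", "body": {
  "motion": "0 0 0 8 31 -10 0; 0 0 0 8 31 -10 0; 0 0 0 0 0 -30 0; 0 0 0 0 0 -30 0; 0 0 0 0 0 -30 0; 0 0 0 0 0 -22 0; 0 0 0 0 0 0 0"
}}

```text
t: 2.98
position: [446.7, -162.3, 197.5]
orientation: [-3.138, 0.143, 0.003]
contact_force: [0.8, -0.2, 0.5]
finger_gap: 85.2
```

Emit:
{"method": "apply_moves", "body": {
  "motion": "0 0 0 0 0 0 1; 0 0 0 0 0 0 1; 0 0 0 0 0 0 1; 0 0 0 0 0 0 1; 0 0 0 0 0 0 1; 0 0 0 0 0 0 1",
  "newtons": 40
}}

```text
t: 3.72
position: [447.8, -161.4, 199.5]
orientation: [3.138, -0.138, 0.002]
contact_force: [-2.5, -2.5, 11.7]
finger_gap: 42.6
```

Emit:
{"method": "apply_moves", "body": {
  "motion": "0 0 0 0 0 10 1; 0 0 0 0 0 25 1; 0 0 0 0 0 30 1; 0 0 0 0 0 35 1; 0 0 0 0 0 0 1"
}}

```text
t: 4.35
position: [448.2, -161.3, 301.2]
orientation: [3.137, -0.138, 0.007]
contact_force: [-0.3, -0.4, -1.2]
finger_gap: 42.5
```

```bash
python3 - <<'E'
from h import *
o=observe();print(o["position"],o["contact_force"],o["finger_gap"])
a=grab_frame("wrist");b=grab_frame("scene")[60:360,100:400]
b=cv2.resize(b,(420,420))
cv2.imwrite("pics/w2.png",cv2.resize(np.hstack([a,b]),(800,343))[:,:,::-1])
E
```

```text
[ 448.19174856 -161.29453227  301.19419662] [-0.27069014 -0.44095924 -1.16578121] 42.46676439124923
```

View pics/w2.png

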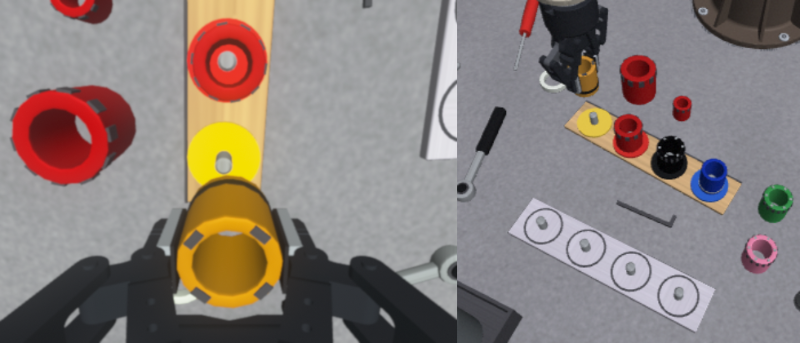

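Gold is held upright and centred at about (282,322) in the full wrist image.

```bash
python3 - <<'E'
from h import *
print(wray((281.7,322),163.7).round(1))
E
```

```text
[ 447.9 -159.1  163.7]
```

Emit:
{"method": "apply_moves", "body": {
  "motion": "0 0 0 15 20 0 1; 0 0 0 27 33 0 1; 0 0 0 30 36 0 1; 0 0 0 32 38 0 1; 0 0 0 32 38 0 1; 0 0 0 32 38 0 1; 0 0 0 28 34 0 1; 0 0 0 14 18 0 1"
}}

```text
t: 5.45
position: [658.2, 95.9, 296.7]
orientation: [3.139, -0.136, -0.003]
contact_force: [0.1, -0.3, -2.5]
finger_gap: 42.8
```

Emit:
{"method": "apply_moves", "body": {
  "motion": "0 0 0 7 9 0 1; 0 0 0 0 0 0 1"
}}

```text
t: 5.7
position: [664.2, 103.0, 297.4]
orientation: [3.138, -0.137, -0.002]
contact_force: [0.1, -0.8, -2.9]
finger_gap: 42.4
```

```bash
python3 - <<'E'
from h import *
o=observe();print(o["position"],o["contact_force"],o["finger_gap"])
a=grab_frame("wrist")
cv2.imwrite("pics/w3.png",a[:,:,::-1])
E
```

```text
[664.19953996 102.99449578 297.4297487 ] [ 0.07440864 -0.83480905 -2.89278102] 42.403263507755845
```

View pics/w3.png

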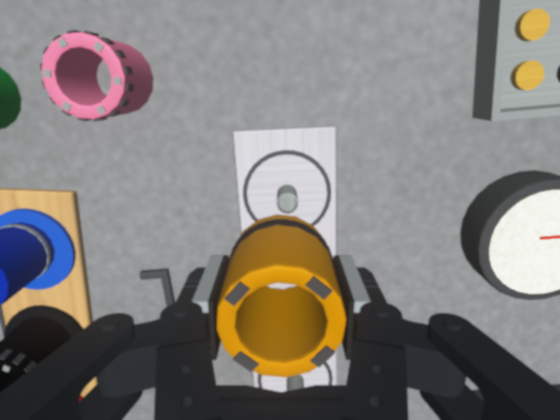

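```bash
python3 - <<'E'
from h import *
print(wray((287,192),12).round(1),wray((287.5,190),36).round(1),wray((282,322),160).round(1), wray((292,380),12).round(1))
E
```

```text
[668.1 104.8  12. ] [668.7 112.8  36. ] [664.  102.6 160. ] [658.9 -56.8  12. ]
```

The leftmost ring measures (668.1,104.8), matching the top camera. Lowering gold.

Emit:
{"method": "apply_moves", "body": {
  "motion": "0 0 0 4 1 -20 1; 0 0 0 0 0 -25 1; 0 0 0 0 0 -20 1; 0 0 0 0 0 -15 1; 0 0 0 0 0 -8 1; 0 0 0 0 0 -4 1; 0 0 0 0 0 0 1"
}}

```text
t: 6.62
position: [668.7, 104.0, 206.6]
orientation: [-3.138, 0.138, -0.001]
contact_force: [0.1, 0.0, -1.8]
finger_gap: 42.8
```

Emit:
{"method": "apply_moves", "body": {
  "motion": "0 0 0 0 0 -3 1; 0 0 0 0 0 -2 1; 0 0 0 0 0 -1 1; 0 0 0 0 0 0 1"
}}

```text
t: 7.12
position: [668.5, 103.9, 200.4]
orientation: [3.139, -0.138, -0.0]
contact_force: [0.0, 0.3, -2.1]
finger_gap: 42.6
```

Emit:
{"method": "apply_moves", "body": {
  "motion": "0 0 0 0 0 -1 1; 0 0 0 0 0 -1 1; 0 0 0 0 0 0 1"
}}

```text
t: 7.5
position: [668.6, 103.9, 199.6]
orientation: [-3.138, 0.138, -0.001]
contact_force: [-6.3, -1.0, 15.3]
finger_gap: 42.8
```

Contact at about 15 N, so it is seated. Releasing and rising straight up.

Emit:
{"method": "apply_moves", "body": {
  "motion": "0 0 0 0 0 0 0; 0 0 0 0 0 0 0; 0 0 0 0 0 0 0; 0 0 0 0 0 0 0; 0 0 0 0 0 15 0; 0 0 0 0 0 30 0; 0 0 0 0 0 40 0; 0 0 0 0 0 15 0"
}}

```text
t: 8.5
position: [669.2, 104.0, 301.9]
orientation: [-3.138, 0.138, -0.006]
contact_force: [0.8, 0.6, 0.2]
finger_gap: 85.5
```

```bash
python3 - <<'E'
from h import *
o=observe();print(o["position"],o["contact_force"],o["finger_gap"])
a=grab_frame("wrist");b=grab_frame("scene")[60:360,100:400]
b=cv2.resize(b,(420,420))
cv2.imwrite("pics/w4.png",cv2.resize(np.hstack([a,b]),(800,343))[:,:,::-1])
E
```

```text
[669.21094819 104.01696882 301.91604413] [0.81278707 0.56948447 0.19323764] 85.48946591773247
```

View pics/w4.png

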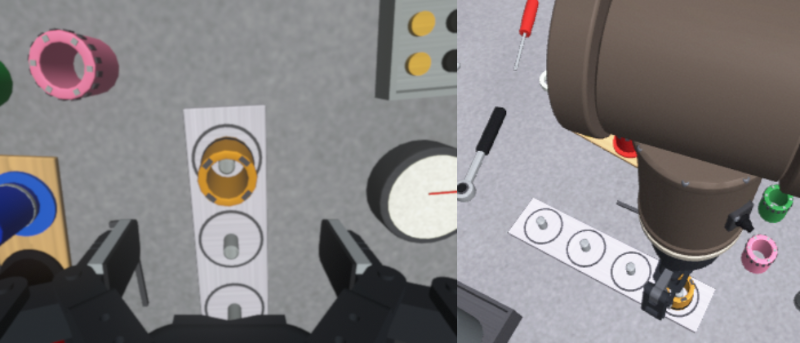

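Gold stands round the left-most post, flat on the rack. Next is red.

Emit:
{"method": "apply_moves", "body": {
  "motion": "0 0 0 -15 -13 0 0; 0 0 0 -30 -26 0 0; 0 0 0 -36 -31 0 0; 0 0 0 -36 -31 0 0; 0 0 0 -36 -31 0 0; 0 0 0 -32 -28 0 0; 0 0 0 -20 -17 0 0; 0 0 0 -8 -8 0 0"
}}

```text
t: 9.6
position: [454.3, -81.7, 297.8]
orientation: [-3.138, 0.14, 0.003]
contact_force: [0.4, 0.7, 0.4]
finger_gap: 85.3
```

Emit:
{"method": "apply_moves", "body": {
  "motion": "0 0 0 0 0 0 0; 0 0 0 0 0 0 0"
}}

```text
t: 9.85
position: [456.3, -80.7, 298.3]
orientation: [-3.139, 0.138, -0.001]
contact_force: [0.4, -0.1, -0.3]
finger_gap: 85.6
```

```bash
python3 - <<'E'
from h import *
o=observe();print(o["position"],o["contact_force"],o["finger_gap"])
a=grab_frame("wrist")
cv2.imwrite("pics/w5.png",a[:,:,::-1])
for r in silhouettes("wrist","collar_center"):
    b=r["bbox"]; print(r["conf"],b.round(1), wray(((b[0]+b[2])/2,(b[1]+b[3])/2),62,o))
E
```

```text
[456.2805941  -80.72199901 298.29686644] [ 0.40514986 -0.14363352 -0.27348265] 85.5566210712744Traceback (most recent call last):
  File "<stdin>", line 6, in <module>
AttributeError: 'list' object has no attribute 'round'. Did you mean: 'count'?
```

View pics/w5.png

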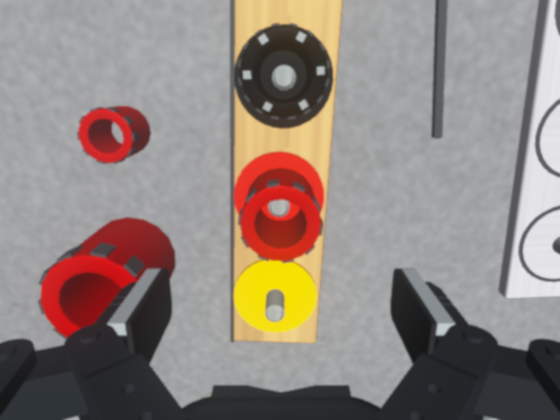

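The middle red's top rim is at (280,222). The small red look-alike is at (107,135) and the large one at (90,295), clear of the left finger.

```bash
python3 - <<'E'
from h import *
print(wray((280.5,222),62).round(1),"big",wray((52,295),75).round(1),wray((137,295),75).round(1),wray((172,250),20).round(1),"black",wray((284,75),62).round(1))
E
```

```text
[455.9 -81.9  62. ] big [ 320.9 -110.4   75. ] [ 369.8 -114.7   75. ] [ 375.5 -111.9   20. ] black [464.7  -1.6  62. ]
```

Emit:
{"method": "apply_moves", "body": {
  "motion": "0 0 0 0 -1 -25 0; 0 0 0 0 0 -30 0; 0 0 0 0 0 -25 0; 0 0 0 0 0 -18 0; 0 0 0 0 0 0 0; 0 0 0 0 0 0 0"
}}

```text
t: 10.7
position: [455.9, -81.9, 200.9]
orientation: [3.139, -0.138, 0.001]
contact_force: [1.5, 0.1, 0.7]
finger_gap: 85.6
```

Emit:
{"method": "apply_moves", "body": {
  "motion": "0 0 0 0 0 0 1; 0 0 0 0 0 0 1; 0 0 0 0 0 0 1; 0 0 0 0 0 0 1; 0 0 0 0 0 0 1; 0 0 0 0 0 0 1"
}}

```text
t: 11.45
position: [455.8, -82.2, 201.2]
orientation: [3.138, -0.139, 0.002]
contact_force: [-1.7, 1.5, 15.1]
finger_gap: 47.3
```

Red goes to the second post from the left, at about (665.3,24.6).

Emit:
{"method": "apply_moves", "body": {
  "motion": "0 0 0 0 0 10 1; 0 0 0 0 0 25 1; 0 0 0 0 0 30 1; 0 0 0 0 0 30 1; 0 0 0 10 5 5 1; 0 0 0 25 13 0 1; 0 0 0 35 18 0 1; 0 0 0 38 19 0 1"
}}

```text
t: 12.45
position: [564.6, -26.2, 299.8]
orientation: [-3.139, 0.139, 0.001]
contact_force: [1.3, -0.2, -1.8]
finger_gap: 47.1
```

Emit:
{"method": "apply_moves", "body": {
  "motion": "0 0 0 38 19 0 1; 0 0 0 33 17 0 1; 0 0 0 20 10 0 1; 0 0 0 10 6 0 1; 0 0 0 0 0 0 1; 0 0 0 0 0 0 1"
}}

```text
t: 13.2
position: [663.7, 24.6, 300.1]
orientation: [3.138, -0.138, -0.002]
contact_force: [-1.3, 0.4, -1.9]
finger_gap: 46.8
```

```bash
python3 - <<'E'
from h import *
o=observe();print(o["position"],o["contact_force"],o["finger_gap"])
a=grab_frame("wrist")
cv2.imwrite("pics/w6.png",a[:,:,::-1])
E
```

```text
[663.74787809  24.5966367  300.11836397] [-1.27709808  0.43441332 -1.90398375] 46.78784593436353
```

View pics/w6.png

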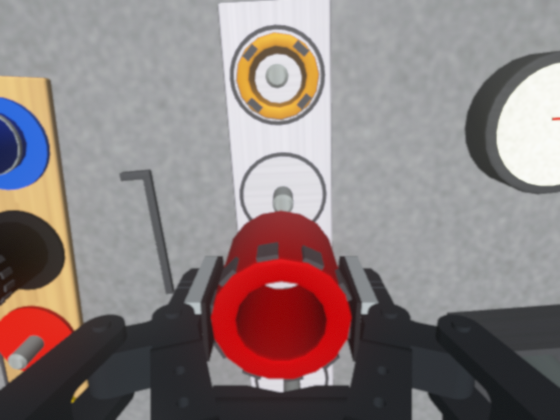

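Gold sits centred round its post at (277,75), and red is aligned over the next ring at (283,194). Lowering red.

Emit:
{"method": "apply_moves", "body": {
  "motion": "0 0 0 2 0 -20 1; 0 0 0 0 0 -25 1; 0 0 0 0 0 -20 1; 0 0 0 0 0 -15 1; 0 0 0 0 0 -8 1; 0 0 0 0 0 -6 1; 0 0 0 0 0 -3 1; 0 0 0 0 0 0 1"
}}

```text
t: 14.25
position: [666.6, 24.9, 203.7]
orientation: [-3.139, 0.138, -0.001]
contact_force: [-0.1, -0.5, -1.5]
finger_gap: 47.3
```

Emit:
{"method": "apply_moves", "body": {
  "motion": "0 0 0 0 0 -1 1; 0 0 0 0 0 0 1; 0 0 0 0 0 0 1"
}}

```text
t: 14.62
position: [666.6, 24.9, 202.6]
orientation: [-3.139, 0.138, -0.0]
contact_force: [0.0, 0.9, -2.3]
finger_gap: 47.2
```

Emit:
{"method": "apply_moves", "body": {
  "motion": "0 0 0 0 0 -1 1; 0 0 0 0 0 -1 1; 0 0 0 0 0 0 1; 0 0 0 0 0 0 1"
}}

```text
t: 15.12
position: [666.6, 24.9, 201.3]
orientation: [-3.139, 0.138, -0.001]
contact_force: [-4.3, -0.3, 11.8]
finger_gap: 46.6
```

Emit:
{"method": "apply_moves", "body": {
  "motion": "0 0 0 0 0 0 0; 0 0 0 0 0 0 0; 0 0 0 0 0 0 0; 0 0 0 0 0 0 0; 0 0 0 0 0 15 0; 0 0 0 0 0 30 0; 0 0 0 0 0 40 0; 0 0 0 0 0 15 0"
}}

```text
t: 16.12
position: [667.2, 24.9, 303.9]
orientation: [-3.138, 0.138, -0.006]
contact_force: [0.7, -0.5, 0.2]
finger_gap: 85.3
```

Emit:
{"method": "apply_moves", "body": {
  "motion": "0 0 0 -15 -2 0 0; 0 0 0 -28 -4 0 0; 0 0 0 -36 -5 0 0; 0 0 0 -36 -5 0 0; 0 0 0 -34 -4 0 0; 0 0 0 -30 -4 0 0; 0 0 0 -16 -2 0 0; 0 0 0 -7 0 0 0"
}}

```text
t: 17.12
position: [464.3, -1.2, 300.7]
orientation: [-3.139, 0.139, -0.001]
contact_force: [1.4, -0.2, 0.8]
finger_gap: 85.5
```

Emit:
{"method": "apply_moves", "body": {
  "motion": "0 0 0 0 0 0 0; 0 0 0 0 0 0 0"
}}

```text
t: 17.38
position: [465.4, -1.0, 300.5]
orientation: [3.139, -0.138, 0.001]
contact_force: [0.3, 0.2, -0.1]
finger_gap: 85.6
```

```bash
python3 - <<'E'
from h import *
o=observe();print(o["position"],o["contact_force"],o["finger_gap"])
a=grab_frame("wrist")
cv2.imwrite("pics/w7.png",a[:,:,::-1])
E
```

```text
[465.41161275  -1.04244602 300.47360061] [ 0.29437304  0.15340959 -0.06894664] 85.59150046603476
```

View pics/w7.png

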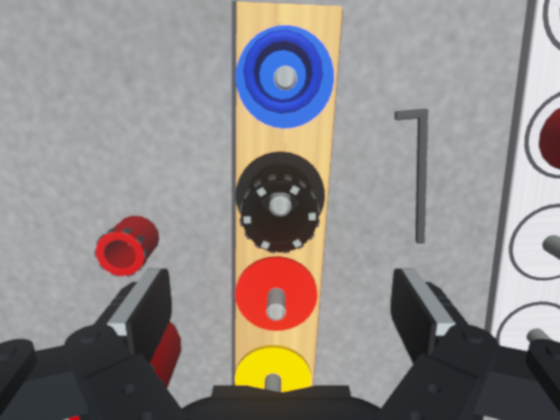

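Black's top rim is centred at about (280,217), straight ahead between the jaws. The red and yellow pucks are empty. Gripping black.

Emit:
{"method": "apply_moves", "body": {
  "motion": "0 0 0 -1 1 -25 0; 0 0 0 0 0 -30 0; 0 0 0 0 0 -25 0; 0 0 0 0 0 -20 0; 0 0 0 0 0 0 0; 0 0 0 0 0 0 0"
}}

```text
t: 18.18
position: [463.9, -0.1, 200.8]
orientation: [3.139, -0.138, 0.001]
contact_force: [0.1, 0.1, -0.6]
finger_gap: 85.6
```

Emit:
{"method": "apply_moves", "body": {
  "motion": "0 0 0 0 0 0 1; 0 0 0 0 0 0 1; 0 0 0 0 0 0 1; 0 0 0 0 0 0 1; 0 0 0 0 0 0 1; 0 0 0 0 0 0 1"
}}

```text
t: 18.92
position: [463.8, -0.1, 201.2]
orientation: [3.139, -0.138, 0.002]
contact_force: [-1.4, -0.2, 14.1]
finger_gap: 45.5
```

Emit:
{"method": "apply_moves", "body": {
  "motion": "0 0 0 0 0 10 1; 0 0 0 0 0 25 1; 0 0 0 0 0 30 1; 0 0 0 0 0 30 1; 0 0 0 10 -3 5 1; 0 0 0 25 -7 0 1; 0 0 0 35 -9 0 1; 0 0 0 37 -10 0 1"
}}

```text
t: 19.92
position: [571.7, -29.5, 299.8]
orientation: [-3.139, 0.138, 0.001]
contact_force: [-0.0, 0.4, -1.6]
finger_gap: 45.3
```

Emit:
{"method": "apply_moves", "body": {
  "motion": "0 0 0 35 -10 0 1; 0 0 0 30 -8 0 1; 0 0 0 17 -5 0 1; 0 0 0 8 -3 0 1; 0 0 0 0 0 0 1; 0 0 0 0 0 0 1"
}}

```text
t: 20.68
position: [659.8, -54.9, 300.1]
orientation: [-3.138, 0.138, 0.001]
contact_force: [-0.0, -0.4, -2.4]
finger_gap: 45.6
```

```bash
python3 - <<'E'
from h import *
o=observe();print(o["position"],o["contact_force"],o["finger_gap"])
a=grab_frame("wrist")
cv2.imwrite("pics/w8.png",a[:,:,::-1])
E
```

```text
[659.84812438 -54.9183948  300.14631069] [-0.00526711 -0.43568287 -2.38273574] 45.621137827382206
```

View pics/w8.png

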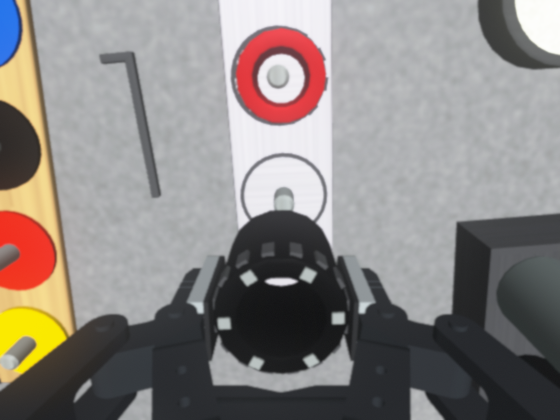

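Red is centred round its post at (278,75), and black is held over the next ring at (284,194). The bottle crate is close on the right, so I'll check its clearance.

```bash
python3 - <<'E'
from h import *
for z in (0,50,80): print(ray("top",(340,80),z).round(0),ray("top",(355,77),z).round(0),ray("top",(468,65),z).round(0))
print(wray((284,194),12).round(1))
E
```

```text
[ 788. -108.    0.] [ 794. -138.    0.] [ 825. -364.    0.]
[ 769. -102.   50.] [ 776. -130.   50.] [ 805. -345.   50.]
[758. -98.  80.] [ 765. -126.   80.] [ 793. -334.   80.]
[662.1 -54.5  12. ]
```

Emit:
{"method": "apply_moves", "body": {
  "motion": "0 0 0 2 0 -20 1; 0 0 0 0 0 -25 1; 0 0 0 0 0 -20 1; 0 0 0 0 0 -15 1; 0 0 0 0 0 -8 1; 0 0 0 0 0 -6 1; 0 0 0 0 0 -3 1; 0 0 0 0 0 0 1"
}}

```text
t: 21.72
position: [662.6, -55.1, 203.7]
orientation: [3.139, -0.138, 0.001]
contact_force: [0.0, 0.2, -2.4]
finger_gap: 45.5
```

Emit:
{"method": "apply_moves", "body": {
  "motion": "0 0 0 0 0 -1 1; 0 0 0 0 0 -1 1; 0 0 0 0 0 0 1; 0 0 0 0 0 0 1"
}}

```text
t: 22.22
position: [662.5, -55.1, 201.5]
orientation: [3.139, -0.138, 0.0]
contact_force: [-0.6, 0.9, -2.2]
finger_gap: 45.7
```

The crate is at x of at least 758 and the fingers reach about 720, so it's clear.

Emit:
{"method": "apply_moves", "body": {
  "motion": "0 0 0 0 0 -1 1; 0 0 0 0 0 0 1; 0 0 0 0 0 0 1"
}}

```text
t: 22.6
position: [662.5, -55.1, 201.3]
orientation: [3.138, -0.138, 0.001]
contact_force: [-3.6, 0.8, 12.4]
finger_gap: 45.3
```

Emit:
{"method": "apply_moves", "body": {
  "motion": "0 0 0 0 0 0 0; 0 0 0 0 0 0 0; 0 0 0 0 0 0 0; 0 0 0 0 0 0 0; 0 0 0 0 0 15 0; 0 0 0 0 0 30 0; 0 0 0 0 0 40 0; 0 0 0 0 0 15 0"
}}

```text
t: 23.6
position: [663.2, -55.1, 303.9]
orientation: [3.138, -0.138, 0.006]
contact_force: [0.7, 0.0, 0.1]
finger_gap: 85.3
```

Emit:
{"method": "apply_moves", "body": {
  "motion": "0 0 0 -15 10 0 0; 0 0 0 -28 20 0 0; 0 0 0 -34 24 0 0; 0 0 0 -34 24 0 0; 0 0 0 -32 22 0 0; 0 0 0 -27 19 0 0; 0 0 0 -14 9 0 0; 0 0 0 -6 4 0 0"
}}

```text
t: 24.6
position: [472.4, 77.2, 300.7]
orientation: [3.139, -0.137, 0.001]
contact_force: [0.5, 0.2, 1.2]
finger_gap: 85.5
```

Emit:
{"method": "apply_moves", "body": {
  "motion": "0 0 0 0 0 0 0; 0 0 0 0 0 0 0"
}}

```text
t: 24.85
position: [473.3, 76.6, 300.5]
orientation: [-3.139, 0.139, -0.001]
contact_force: [0.8, -0.4, 0.4]
finger_gap: 85.3
```

```bash
python3 - <<'E'
from h import *
o=observe();print(o["position"],o["contact_force"],o["finger_gap"])
a=grab_frame("wrist")
cv2.imwrite("pics/w9.png",a[:,:,::-1])
for r in spot_in("wrist","sleeve_center")[:2]: b=r["bbox"]; print(r["conf"],b)
E
```

```text
[473.34121665  76.55333897 300.46684519] [ 0.7802982  -0.37970175  0.37813757] 85.28507940612461
0.67 [246.7, 163.4, 317.3, 246.8]
0.4 [534.9, 105.8, 558.6, 166.9]
```

View pics/w9.png

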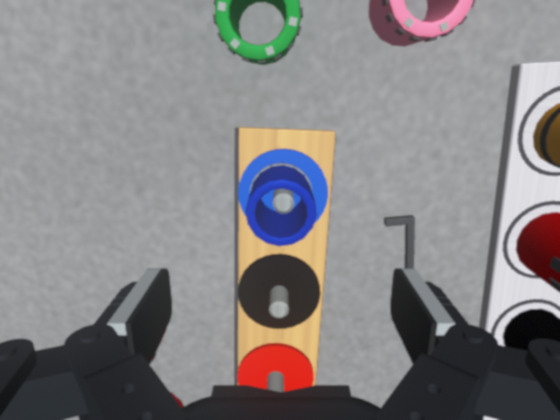

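```bash
python3 - <<'E'
from h import *
print(wray((281,211),62).round(1),wray((283,195),12).round(1))
E
```

```text
[473.7  81.2  62. ] [474.8  76.2  12. ]
```

Emit:
{"method": "apply_moves", "body": {
  "motion": "0 0 0 0 3 -25 0; 0 0 0 0 0 -30 0; 0 0 0 0 0 -25 0; 0 0 0 0 0 -20 0; 0 0 0 0 0 0 0; 0 0 0 0 0 0 0"
}}

```text
t: 25.7
position: [472.9, 79.8, 200.9]
orientation: [-3.138, 0.139, -0.001]
contact_force: [0.5, -0.6, 0.5]
finger_gap: 85.3
```

Emit:
{"method": "apply_moves", "body": {
  "motion": "0 0 0 0 0 0 1; 0 0 0 0 0 0 1; 0 0 0 0 0 0 1; 0 0 0 0 0 0 1; 0 0 0 0 0 0 1; 0 0 0 0 0 0 1; 0 0 0 0 0 0 1"
}}

```text
t: 26.58
position: [472.7, 79.9, 201.2]
orientation: [-3.138, 0.138, -0.002]
contact_force: [-2.0, -0.2, 13.6]
finger_gap: 41.4
```

Emit:
{"method": "apply_moves", "body": {
  "motion": "0 0 0 0 0 10 1; 0 0 0 0 0 25 1; 0 0 0 0 0 30 1; 0 0 0 0 0 30 1; 0 0 0 10 -11 5 1; 0 0 0 20 -23 0 1; 0 0 0 28 -33 0 1; 0 0 0 28 -33 0 1"
}}

```text
t: 27.58
position: [559.4, -21.7, 299.8]
orientation: [3.139, -0.138, -0.001]
contact_force: [0.4, 0.5, -2.5]
finger_gap: 41.6
```

Emit:
{"method": "apply_moves", "body": {
  "motion": "0 0 0 28 -33 0 1; 0 0 0 28 -32 0 1; 0 0 0 24 -27 0 1; 0 0 0 13 -15 0 1; 0 0 0 7 -8 0 1; 0 0 0 0 0 0 1; 0 0 0 0 0 0 1"
}}

```text
t: 28.45
position: [658.0, -134.6, 300.1]
orientation: [-3.138, 0.138, 0.001]
contact_force: [-0.9, -1.4, -1.1]
finger_gap: 41.1
```

```bash
python3 - <<'E'
from h import *
o=observe();print(o["position"],o["contact_force"],o["finger_gap"])
a=grab_frame("wrist")
cv2.imwrite("pics/w10.png",a[:,:,::-1])
E
```

```text
[ 657.97351482 -134.57263334  300.14041429] [-0.92945928 -1.35721512 -1.08820518] 41.10943208058217
```

View pics/w10.png

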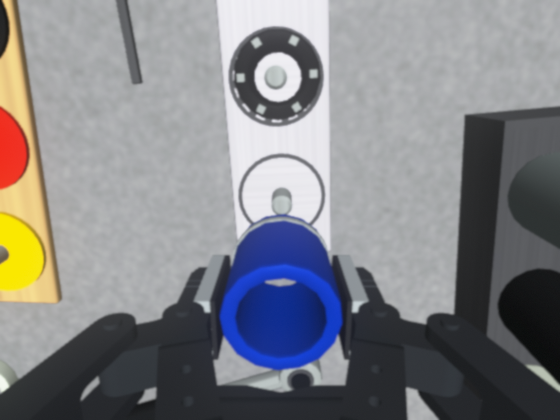

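Black is centred round its post at (276,76), and blue is over the right-most ring at (281,194). Lowering blue.

Emit:
{"method": "apply_moves", "body": {
  "motion": "0 0 0 1 0 -20 1; 0 0 0 0 0 -25 1; 0 0 0 0 0 -20 1; 0 0 0 0 0 -15 1; 0 0 0 0 0 -8 1; 0 0 0 0 0 -6 1; 0 0 0 0 0 -3 1; 0 0 0 0 0 0 1"
}}

```text
t: 29.5
position: [659.6, -135.1, 203.7]
orientation: [3.138, -0.138, 0.001]
contact_force: [0.0, -0.0, -1.9]
finger_gap: 41.4
```

Emit:
{"method": "apply_moves", "body": {
  "motion": "0 0 0 0 0 -1 1; 0 0 0 0 0 -1 1; 0 0 0 0 0 -1 1; 0 0 0 0 0 0 1; 0 0 0 0 0 0 1"
}}

```text
t: 30.12
position: [659.6, -135.1, 201.2]
orientation: [3.138, -0.138, 0.001]
contact_force: [-3.4, -0.4, 9.5]
finger_gap: 41.4
```

Emit:
{"method": "apply_moves", "body": {
  "motion": "0 0 0 0 0 0 0; 0 0 0 0 0 0 0; 0 0 0 0 0 0 0; 0 0 0 0 0 0 0; 0 0 0 0 0 15 0; 0 0 0 0 0 30 0; 0 0 0 0 0 40 0; 0 0 0 0 0 20 0"
}}

```text
t: 31.12
position: [660.0, -135.2, 308.6]
orientation: [3.138, -0.138, 0.005]
contact_force: [-0.2, -0.1, -0.6]
finger_gap: 85.4
```

Emit:
{"method": "apply_moves", "body": {
  "motion": "0 0 0 -20 -20 20 0; 0 0 0 -25 -40 20 0; 0 0 0 -25 -45 10 0; 0 0 0 -25 -45 0 0; 0 0 0 -25 -45 0 0; 0 0 0 -25 -45 0 0; 0 0 0 -25 -35 0 0; 0 0 0 0 0 0 0"
}}

```text
t: 32.12
position: [487.7, -412.3, 355.6]
orientation: [3.138, -0.143, -0.0]
contact_force: [0.2, 0.0, 0.1]
finger_gap: 85.3
```

Emit:
{"method": "apply_moves", "body": {
  "motion": "0 0 0 -15 -45 0 0; 0 0 0 -15 -45 0 0; 0 0 0 0 0 0 0; 0 0 0 0 0 0 0"
}}

```text
t: 32.62
position: [459.8, -499.3, 355.3]
orientation: [-3.138, 0.138, 0.0]
contact_force: [-1.0, 0.1, 0.5]
finger_gap: 85.3
```

```bash
python3 - <<'E'
from h import *
o=observe();print(o["t"],o["position"],o["contact_force"],o["finger_gap"])
a=grab_frame("top")[90:280,180:430];b=grab_frame("scene")[130:350,120:360]
a=cv2.resize(a,(500,380));b=cv2.resize(b,(300,275));b=np.vstack([b,np.zeros((105,300,3),np.uint8)])
cv2.imwrite("pics/fin.png",np.hstack([a,b])[:,:,::-1])
E
```

```text
32.625 [ 459.79454954 -499.31800807  355.25758081] [-0.97068762  0.08606394  0.48945532] 85.32440230791433
```

View pics/fin.png

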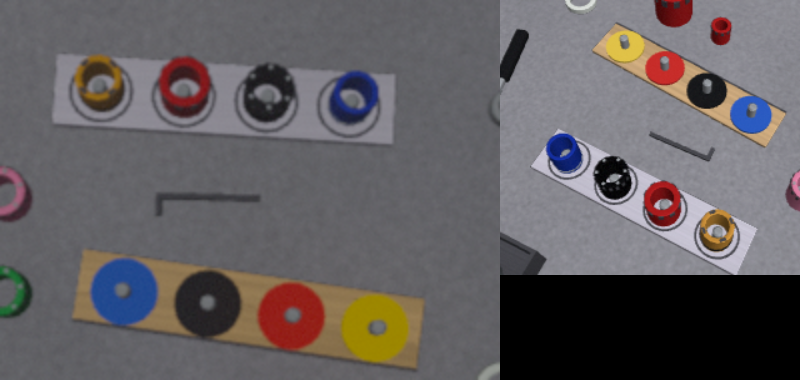

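```bash
python3 - <<'E'
from h import *
for p in [(99,79),(185,82),(269,89),(354,94)]: print(ray("top",(180+p[0]/2,90+p[1]/2),62).round(1))
print(close_job())
E
```

```text
[666.2 102.1  62. ]
[665.1  23.1  62. ]
[660.2 -54.3  62. ]
[ 657.3 -132.7   62. ]
the job is handed in; nothing more can be done
None
```

All four parts now stand on the assembly rack in reverse order: gold, red, black, blue from left to right. I handed the job in at about 33 s; `close_job()` gave no verdict.

- **How they went down:** I lowered each part until the rack pushed back with 9–15 N, then released it and lifted straight up. I moved the arm well clear before handing in.
- **Final check:** in the last top and scene pictures all four parts are upright and round the right posts, and the pucks on the strip-down rack are empty. From the top picture I measured each part within about 3 mm of its post. I did not measure seated height, tilt or stillness directly; those rest on the contact force and the pictures.
- **Look-alikes:** I left the small and large red ones and the green and pink ones alone.
- **Disagreements:**
    - The gripper opening read about 1 mm below each part's diameter, so I treated that as a sensor offset.
    - My camera estimates of the blue part differed by about 5 mm along the row (76.6 against 81.2). I gripped at 80, and it was held and seated normally.

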